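# Hold a model tower in the UV curing slot

### The job

Clear the light-sensitive adhesive away first: put the small black vial with the orange label into the open drawer of the curing station and push the drawer fully shut. Then take the slim white model tower, pass its foot down through the slot on top of the curing hood and keep holding it upright in the gripper, lowered to its copper band (about half of the tower inside, hanging clear of the hood's floor); finish while still holding it there. Leave the other models, the glue bottle and the mug where they stand.

Things in the scene. Friction and masses are not known exactly. Their poses are not given: they have to be found in the camera images.
- vial: small black adhesive vial, round, 30 mm diameter, 60 mm tall, narrower (25 mm) black cap above 46 mm, orange label round the lower part; stands upright on the table. About 50 g. Origin: centre of its underside, z up.
- tower: slim white model tower, a plain bar 18 mm (its x) by 50 mm (its y) by 130 mm tall (its z), with thin grey floor lines and a 6 mm copper band round the middle (65 mm up); both ends alike. About 130 g. Stands upright on the table. Origin: centre of its foot (underside).
- station: curing station fixed to the table: left (+y) a grey drawer bay 90 mm high, 180 (x) by 154 mm (y); right (-y) the curing hood, 120 mm high, 120 (x) by 140 mm (y), orange cover, amber front window; behind the hood a grey block 70 mm high. Origin: on the table under the station's centre; the fronts face -x and lie 90 mm before it.
- slot (a point): centre of the slot in the hood's cover, at the level of the cover's upper face (120 mm above the table). The slot is 20 mm along its x by 52 mm along its y (2 mm more than the tower each way), with a 3 mm chamfer at the mouth; cover 8 mm thick, hollow chamber below, chamber floor 114 mm under this point. Axes are those of the station, z up.
- drawer_in (a point): centre of the drawer's inner floor (14 mm above the table), moving with the drawer. Inside 162 (x) by 128 mm (y); side walls 33 mm, front panel 68 mm above this floor; the front panel's inner face lies 81 mm from here towards -x. Only the front part is uncovered when open: the drawer's opening less about 5 mm. Station axes.
- drawer_handle (a point): middle of the drawer's horizontal bar handle (8 mm thick bar, 70 mm long along station y, 55 mm above the table, 25 mm in front of the drawer's front panel); it moves with the drawer.
- drawer (a joint): opening of the drawer in m along the station's -x: 0 = fully shut (against a stop), 0.095 = fully open. Starts open; slides with about 1.5 N of friction and stays where it is left.
- round_block: bystander: white round model building, 52 mm diameter, 70 mm tall; origin centre of underside
- step_block: bystander: white stepped model building 50 by 70 mm, 65 mm tall; origin centre of underside
- glue: bystander: white glue bottle with yellow nozzle, 54 mm diameter, 145 mm tall; origin centre of underside
- mug: bystander: blue mug, 80 mm diameter, 95 mm tall; origin centre of underside

How it is judged (in metres and radians):
On the way, in this order (a step that is already met when the one before it is completed fails the run):
1. the vial lies or stands inside the drawer, let go, and the drawer is fully shut (value of joint drawer below 0.006 m and x of vial in the frame of drawer_in between -0.085 and 0.085 m and y of vial in the frame of drawer_in between -0.068 and 0.068 m and z of vial in the frame of drawer_in between -0.006 and 0.03 m and contact force between the fingers and vial below 0.5 N), for 0.2 s.
2. the tower's foot has gone through the slot (at least 20 mm below the cover's upper face) (z of tower in the frame of slot between -0.11 and -0.02 m and x of tower in the frame of slot between -0.01 and 0.01 m and y of tower in the frame of slot between -0.012 and 0.012 m and angle between tower's own z axis and vertical below 0.12 rad), for 0.1 s.
At the end, for the whole second after the job is handed in: The drawer is shut to within 6 mm with the vial inside it; the tower stands upright (within 0.12 rad) in the slot with its foot 50 to 80 mm below the cover's upper face (copper band at the slot, within 15 mm), so clear of the chamber floor, held still by the fingers (grip over 2 N) (value of joint drawer below 0.006 m and x of vial in the frame of drawer_in between -0.085 and 0.085 m and y of vial in the frame of drawer_in between -0.068 and 0.068 m and z of vial in the frame of drawer_in between -0.006 and 0.03 m and z of tower in the frame of slot between -0.08 and -0.05 m and x of tower in the frame of slot between -0.01 and 0.01 m and y of tower in the frame of slot between -0.012 and 0.012 m and angle between tower's own z axis and vertical below 0.12 rad and contact force between the fingers and tower above 2 N and linear speed of tower below 0.02 m/s); the arm keeps its last pose, push and grip.
It fails at once if a bystander (round model, stepped model, glue bottle, mug) is moved more than 30 mm (distance of any of round_block, step_block, glue, mug from where it was at the start of the episode above 0.03 m).
It also fails if it takes over 72 s, if anything falls off the work surface, if the arm or the gripper's body presses on something with over 40 N, if the wrist force passes 120 N, or if a joint passes its speed limit or range.

### The arm

A 6-joint arm with a two-finger parallel gripper is mounted at the origin on the work surface. World frame = base frame: x ahead of the robot, y to its left, z up, the work surface at z = 0. Lengths are in mm, angles in rad, forces in N, time in s.
With the tool pointing down it reaches from about 325 to 900 mm from the base axis. Payload 3.5 kg.
Tool frame: the origin (TCP) lies at the very end of the fingers, on their centre line; the grasp point (between the pads) lies 19 mm behind it (ctrl.grip_point_offset is the distance from the TCP to the grasp point, in mm); z points along the fingers, y is the line along which they close (so a half turn about z gives the same grasp; the last joint's range is limited). The gripper opens to 85 mm and grips with 20 to 120 N. Pads are 22 mm wide; open, the fingers measure 114 mm over their backs; the gripper's body (76 mm by 85 mm) begins 54 mm behind the grasp point. The pads swing forward as they close: fully open they stand 13 mm farther back than shut.
Start: joints at [1.03, 0.276, -0.026, 1.268, 0, 1.467], TCP at [264.973, 566.049, 231.313] pointing down, gripper open.
Joint ranges: [-3.12, 3.12], [-0.85, 1.88], [-1.08, 1.24], [-1.95, 2.15], [-1.57, 1.53], [-3.14, 3.14]. Speed limits (rad/s): [2.57, 2.57, 3.14, 3.14, 3.14, 3.14].

### API

Orientations are given as a unit quaternion [x, y, z, w].
In Python, from cell import ctrl, camrig gives the robot as it stands (ctrl), with the cameras (camrig).
- The arm moves only by the tool shift_gripper, called in YAML: its name, and indented under it one key for each argument. Schema: {"type":"object","properties":{"deltas":{"type":"string"},"jaw":{"type":"number"},"grip_force":{"type":"number"},"only":{"type":"string"},"quiet":{"type":"boolean"},"lines":{"type":"string"}},"required":["deltas"],"additionalProperties":false}. deltas is a string of 1 to 20 rows, parted by a bar, with the numbers parted by commas; each row has 6 numbers: dx, dy, dz in shares of the most that a row can go, 1 being 62.5 mm, then a rotation vector rx, ry, rz in parts of the range, where 1.0 means 4 rad; each row shifts and turns the commanded pose from where the row before left it, along the tool's axes as they then stand; what a row does not reach is not made up. A row lasts 1/8 s, in which the tool goes at most 62.5 mm and 0.188 rad, less where a joint would pass 70% of its speed; a pose out of reach is approached as far as the arm can. jaw is the finger opening in mm, set as the call begins (left out keeps the last). The fingers move at their own pace and stop on an object; grip_force is the grip in N (left out, the last holds). Time passes only in rows, so rows that do not move let the fingers close. The tool returns the time, the measured TCP pose, the force, the opening and the grip force at its end. only (a regular expression) keeps the lines of the reply that match it, lines (a string "A,B") keeps lines A to B, and quiet returns only ok. Input that does not fit is refused with a message, and nothing moves.
- ctrl.get_state(): the state, without advancing time (a new reading comes with each control period).
- camrig.read_camera(name): name is "side" or "top"; returns (picture, depth): 480x640x3 uint8, blue, green, red; 480x640 float32, mm along the optical axis (not along the pixel's ray), 0 where there is no reading.
- camrig.calibration(name): a dict with "K" (3x3 intrinsics, pixels), "rvec" (rotation vector, rad) and "tvec" (3), from world to camera coordinates, as OpenCV has them. Camera axes: x right, y down, z forward; pixel columns grow to the right and rows downward; lengths in mm; the calibration is good to about 2 mm. A picture is of the moment at which its call begins. calibration takes no time and is no camera call.
- ctrl.hand_in(): hands the job in; it is judged then, once.
The state is a dict: "time_s": time; "joint_positions": joint angles; "joint_vel": joint speeds; "effort": joint torques, N m; "tool_pos": TCP position; "eef_rot": TCP orientation; "ft_force": force on the tool from outside, world axes, zero at the start; "ft_torque": the same for the moment, N m; "grip_width": finger opening in mm; "finger_force": force on a finger pad.
Only numpy, scipy, OpenCV 4.12 (cv2) and the standard library are available. Lean on these libraries where they do the work, as an engineer would, in place of code of your own. Each camera call takes 0.05 s, during which the arm holds its last target. There are 200 camera calls.

## Working session

There is one attempt and no reset: what is moved stays moved. The work goes in short steps, Python scripts to look and compute and a tool call to move; the robot and the scene stay as the last step left them, time stands still between calls to the robot, and variables do not carry over. Pictures are saved under pics/ and viewed, at most 12 in all, crops included, and the job is handed in when it is done.

```bash
ls; mkdir -p pics
```

Create h.py:
```python
import numpy as np,cv2
from cell import ctrl, camrig
def shot(n,tag):
    im,d=camrig.read_camera(n); cv2.imwrite(f'pics/{tag}.png',im); np.save(f'pics/{tag}.npy',d); return im,d
def world(n,d,u,v,z=None):
    c=camrig.calibration(n);K=np.array(c['K']);R=cv2.Rodrigues(np.array(c['rvec'],float))[0];t=np.array(c['tvec'],float).ravel()
    r=np.linalg.inv(K)@np.array([u,v,1.])
    if z is None: return R.T@(r*d-t)
    o=-R.T@t; w=R.T@r; return o+w*(z-o[2])/w[2]
def pts(n,d):
    c=camrig.calibration(n);K=np.array(c['K']);R=cv2.Rodrigues(np.array(c['rvec'],float))[0];t=np.array(c['tvec'],float).ravel()
    v,u=np.mgrid[0:480,0:640]
    p=np.stack([u,v,np.ones_like(u)],-1)@np.linalg.inv(K).T*d[...,None]
    return (p-t)@R
```

Run:
```python
from h import *
for n in('top','side'): shot(n,n+'0')
s=ctrl.get_state();print(s['tool_pos'],s['eef_rot'],s['time_s'])
```

```text
cell.py
pics
[264.60788666 565.4463247  230.26581074] [ 2.17140544e-01  9.76139827e-01 -9.60926043e-04 -3.14403818e-04] 0.1
```

View pics/top0.png

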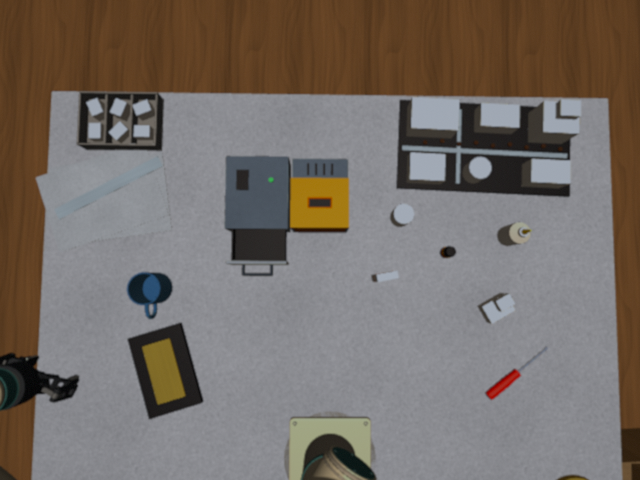

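View pics/side0.png

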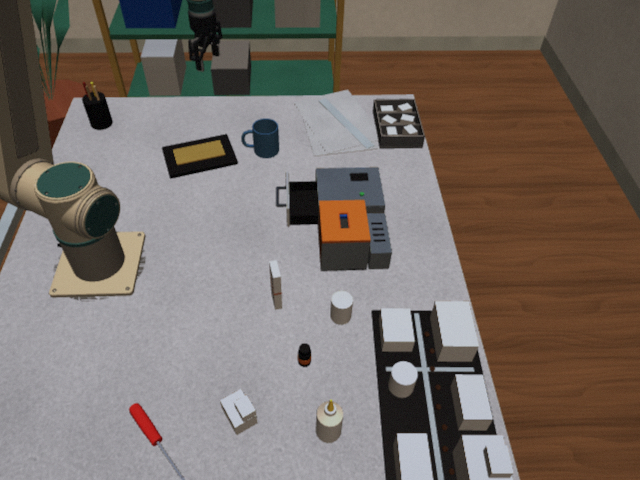

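The top view shows the vial at (449,252), tower at (386,277), slot at (320,202), drawer open at (259,247) with its handle at (257,269), mug at (150,288), round block at (403,214), step block at (498,308) and glue at (519,233). Next I measure these with depth.

Run:
```python
from h import *
P={n:pts(n,np.load(f'pics/{n}0.npy')) for n in('top','side')}
I={n:cv2.imread(f'pics/{n}0.png') for n in P}
def box(n,u0,u1,v0,v1,zl,zh,tag):
    p=P[n][v0:v1,u0:u1].reshape(-1,3);p=p[(p[:,2]>zl)&(p[:,2]<zh)]
    if len(p)<4: print(n,tag,len(p));return
    r=cv2.minAreaRect(p[:,:2].astype(np.float32))
    print(n,tag,len(p),'mean',p.mean(0).round(1),'rect',np.round(r[0],1),np.round(r[1],1),round(r[2],1),'zmed',np.median(p[:,2]).round(1))
box('top',365,410,262,290,115,150,'tower top')
box('side',262,290,250,312,120,150,'tower top')
box('side',262,290,250,312,15,150,'tower all')
box('top',436,462,240,264,50,75,'vial top')
box('side',292,318,338,372,50,75,'vial top')
box('side',292,318,338,372,8,44,'vial body')
box('top',280,360,150,240,112,130,'hood')
box('side',310,375,195,275,112,130,'hood')
box('top',215,300,150,240,85,97,'bay')
box('side',310,390,160,215,85,97,'bay')
box('top',225,293,255,268,70,90,'panel')
box('top',235,280,262,280,45,62,'handle')
box('side',265,300,170,220,45,62,'handle')
for n,b in (('top',(140,170)),):
    pass
for n,(u0,u1,v0,v1) in {'top':(300,340,190,215),'side':(325,360,205,235)}.items():
    g=P[n][v0:v1,u0:u1]; m=(g[...,2]<105)
    vv,uu=np.nonzero(m); print(n,'slot px',uu.mean()+u0 if len(uu) else None,vv.mean()+v0 if len(vv) else None,len(uu))
a=cv2.resize(I['top'][140:300,210:420],None,fx=3.8,fy=3.7,interpolation=cv2.INTER_CUBIC);cv2.imwrite('pics/c1.png',a)
b=cv2.resize(I['side'][160:380,260:400],None,fx=2.7*2,fy=2.7,interpolation=cv2.INTER_CUBIC)
cv2.imwrite('pics/c2.png',cv2.resize(I['side'][190:310,260:400],None,fx=5,fy=5,interpolation=cv2.INTER_CUBIC))
```

```text
top tower top 170 mean [ 463.8 -128.1  128.4] rect [ 463.9 -128.6] [17.9 50.3] 11.4 zmed 128.5
side tower top 161 mean [ 460.  -132.   129.4] rect [ 459.7 -130.4] [18.4 53.8] 11.5 zmed 130.0
side tower all 429 mean [ 460.5 -141.8   91.9] rect [ 459.9 -130.7] [18.9 54.6] 10.8 zmed 101.5
top vial top 83 mean [ 527.7 -297.4   58.1] rect [ 527.7 -297.8] [22.9 23.7] 2.2 zmed 58.2
side vial top 107 mean [ 523.5 -300.9   59.3] rect [ 523.9 -299.6] [25.5 24.4] 76.1 zmed 59.7
side vial body 106 mean [ 523.6 -309.7   28.4] rect [ 523.7 -305. ] [21.1 27.8] 84.9 zmed 29.0
top hood 2806 mean [637.8  31.8 119. ] rect [638.2  32.2] [121.1 139.2] 0.3 zmed 119.0
side hood 1911 mean [633.3  25.6 120.2] rect [633.9  31. ] [120.5 150.3] 0.4 zmed 120.3
top bay 4437 mean [666.1 186.7  89.4] rect [666.8 173.9] [179.5 180.8] 0.4 zmed 89.3
side bay 2200 mean [666.1 189.8  90.6] rect [663.1 182. ] [180.7 172.7] 0.3 zmed 90.5
top panel 242 mean [495.7 185.3  80.7] rect [495.7 185. ] [  7.6 146.1] 0.5 zmed 80.6
top handle 170 mean [471.  185.2  56.7] rect [476.7 185.4] [27.4 75.4] 0.4 zmed 56.5
side handle 185 mean [486.2 179.   53.3] rect [492.2 181.7] [145.9  65.3] 88.6 zmed 54.1
top slot px 319.1144578313253 202.4578313253012 166
side slot px 343.10280373831773 220.47663551401868 107
```

View pics/c1.png

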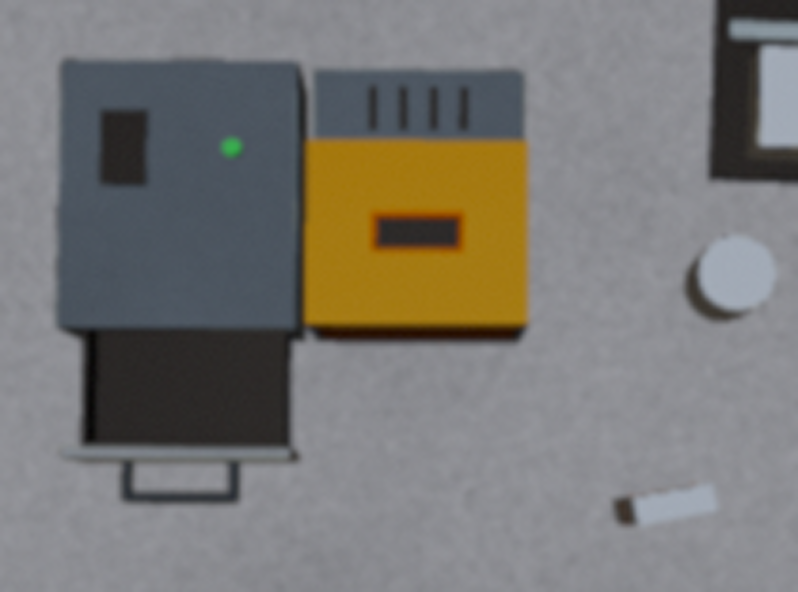

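View pics/c2.png

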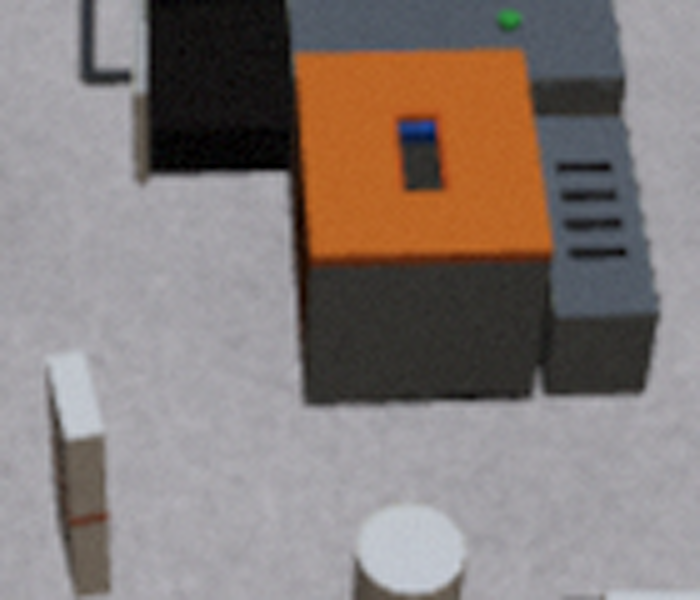

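The manual's scale: shifts go in shares of 62.5 mm and turns go in shares of 4 rad. Converting my numbers, -54 mm is -0.864, 30 mm is 0.48, -0.145 rad / 4 = -0.0363.

shift_gripper:
  deltas: "0,0,0,0,0,-0.0363 | 0,0,0,0,0,-0.0363 | 0,0,0,0,0,-0.0363 | -0.256,-0.864,0,0,0,0 | -0.256,-0.864,0,0,0,0 | -0.256,-0.864,0,0,0,0 | -0.256,-0.864,0,0,0,0 | -0.256,-0.864,0,0,0,0 | -0.256,-0.864,0,0,0,0 | -0.256,-0.864,0,0,0,0 | -0.256,-0.864,0,0,0,0 | -0.256,-0.864,0,0,0,0 | -0.256,-0.864,0,0,0,0 | -0.256,-0.864,0,0,0,0 | -0.256,-0.864,0,0,0,0 | -0.256,-0.864,0,0,0,0 | -0.256,-0.864,0,0,0,0 | -0.256,-0.864,0,0,0,0 | -0.256,-0.864,0.48,0,0,0"
  jaw: 85
  grip_force: 40

```text
time_s: 2.48
tool_pos: [520.2, -300.7, 203.9]
eef_rot: [0.002, 1.0, -0.002, 0.002]
ft_force: [1.4, 0.5, -0.5]
grip_width: 85.0
finger_force: 0.0
```

shift_gripper:
  deltas: "0,0,0,0,0,0"

```text
time_s: 2.6
tool_pos: [517.2, -299.9, 198.2]
eef_rot: [0.003, 1.0, 0.001, -0.002]
ft_force: [0.4, -0.4, -0.3]
grip_width: 84.9
finger_force: 0.0
```

Run:
```python
from h import *
from scipy.spatial.transform import Rotation as R
s=ctrl.get_state();print(R.from_quat(s['eef_rot']).as_matrix().round(4))
# slot in both images at z=120: dark/orange rim centre
print(world('top',0,210+418.5/3.8-.5,140+231.5/3.7-.5,120))
c=np.array([[398,117],[438,117],[446,189],[406,190]])
print(np.mean([world('side',0,260+(a+.5)/5-.5,190+(b+.5)/5-.5,120) for a,b in c],0))
P=pts('top',np.load('pics/top0.npy'))
```

```text
[[-1.      0.0068 -0.0043]
 [ 0.0067  1.      0.0026]
 [ 0.0043  0.0026 -1.    ]]
[637.09344611  30.38287487 120.        ]
[635.47980189  27.7288183  120.        ]
```

To row units: 40 mm is 0.64, 30 mm is 0.48.

shift_gripper:
  deltas: "-0.128,0,0.64,0,0,0 | 0,0,0.64,0,0,0 | 0,0,0.64,0,0,0 | 0,0,0.48,0,0,0 | 0,0,0.32,0,0,0 | 0,0,0.16,0,0,0 | 0,0,0,0,0,0 | 0,0,0,0,0,0"

```text
time_s: 3.6
tool_pos: [527.0, -297.9, 23.1]
eef_rot: [0.001, 1.0, -0.001, 0.001]
ft_force: [0.2, 0.6, 0.4]
grip_width: 84.7
finger_force: 0.0
```

shift_gripper:
  deltas: "0,0,0,0,0,0"

```text
time_s: 3.72
tool_pos: [527.1, -298.1, 23.1]
eef_rot: [0.001, 1.0, -0.001, 0.001]
ft_force: [0.9, -0.5, 0.1]
grip_width: 85.0
finger_force: 0.0
```

To row units: 9 mm is 0.144.

shift_gripper:
  deltas: "0,0,0.144,0,0,0 | 0,0,0,0,0,0 | 0,0,0,0,0,0"

```text
time_s: 4.1
tool_pos: [526.0, -297.5, 12.7]
eef_rot: [0.001, 1.0, 0.0, -0.0]
ft_force: [-0.7, -0.6, 0.8]
grip_width: 85.0
finger_force: 0.0
```

shift_gripper:
  deltas: "0,0,0,0,0,0 | 0,0,0,0,0,0 | 0,0,0,0,0,0 | 0,0,0,0,0,0 | 0,0,0,0,0,0 | 0,0,0,0,0,0"
  jaw: 20
  grip_force: 40

```text
time_s: 4.85
tool_pos: [526.5, -297.8, 13.2]
eef_rot: [0.001, 1.0, -0.0, 0.0]
ft_force: [0.3, -0.3, 2.3]
grip_width: 28.8
finger_force: 39.6
```

shift_gripper:
  deltas: "0,0,-0.32,0,0,0 | 0,0,-0.64,0,0,0 | 0,0,-0.8,0,0,0 | 0,0,-0.64,0,0,0 | 0,0,0,0,0,0 | 0,0,0,0,0,0"

```text
time_s: 5.6
tool_pos: [525.5, -297.1, 162.0]
eef_rot: [0.001, 1.0, 0.0, -0.001]
ft_force: [-0.9, -0.3, -1.5]
grip_width: 28.8
finger_force: 39.5
```

Run:
```python
from h import *
shot('top','t1');a,_=shot('side','s1');s=ctrl.get_state();print(s['tool_pos'],s['grip_width'],s['finger_force'])
for n,(f,z) in {'top':('t1',0),'side':('s1',0)}.items():
    pass
```

```text
[ 524.86927007 -296.62345943  160.7665285 ] 29.174520239688533 39.498155219480395
```

To row units: 53 mm is 0.848, 50 mm is 0.8.

shift_gripper:
  deltas: "-0.016,0.48,0,0,0,0 | -0.016,0.848,0,0,0,0 | -0.016,0.848,0,0,0,0 | -0.016,0.848,0,0,0,0 | -0.016,0.848,0,0,0,0 | -0.016,0.848,0,0,0,0 | -0.016,0.848,0,0,0,0 | -0.016,0.848,0,0,0,0 | -0.016,0.8,0,0,0,0 | -0.016,0.48,0,0,0,0 | 0,0,0,0,0,0 | 0,0,0,0,0,0 | 0,0,0.48,0,0,0 | 0,0,0,0,0,0 | 0,0,0,0,0,0"

```text
time_s: 7.58
tool_pos: [537.6, 182.6, 133.2]
eef_rot: [0.002, 1.0, -0.0, -0.0]
ft_force: [0.2, -0.3, 0.1]
grip_width: 28.9
finger_force: 39.6
```

Run:
```python
from h import *
shot('top','t1');a,d=shot('side','s1');s=ctrl.get_state();print(s['tool_pos'],s['grip_width'],s['finger_force'])
t=cv2.imread('pics/t1.png')
f=lambda i,u,v:cv2.resize(i[v:v+130,u:u+100],(390,507),interpolation=cv2.INTER_CUBIC)
cv2.imwrite('pics/m1.png',np.hstack([f(t,210,170),f(a,270,120)]))
```

```text
[538.41023554 183.05265044 134.00438082] 29.07839042432457 39.61442783474922
```

View pics/m1.png

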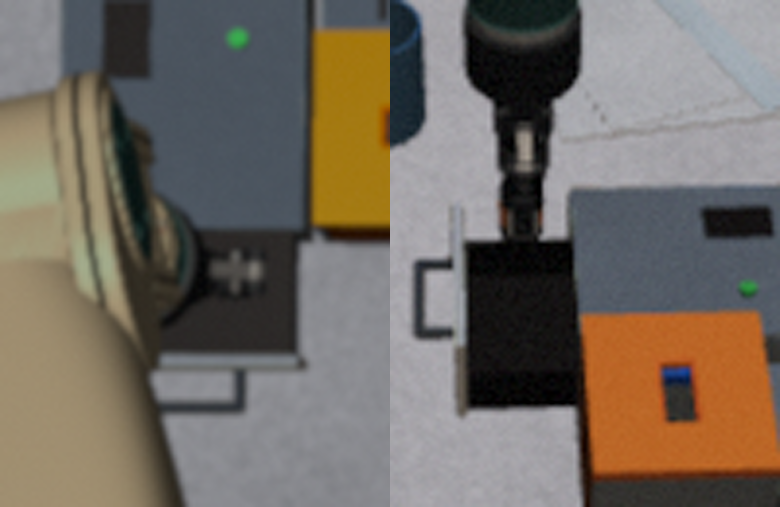

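The side view shows the vial still gripped between the fingers at crop (520,220), above the drawer opening and clear of the panel and bay front. I'll lower it.

To row units: 30 mm is 0.48, 20 mm is 0.32.

shift_gripper:
  deltas: "0,0,0.48,0,0,0 | 0,0,0.48,0,0,0 | 0,0,0.32,0,0,0 | 0,0,0.16,0,0,0 | 0,0,0.128,0,0,0 | 0,0,0.064,0,0,0 | 0,0,0,0,0,0 | 0,0,0,0,0,0"

```text
time_s: 8.68
tool_pos: [538.1, 183.5, 31.5]
eef_rot: [0.001, 1.0, 0.0, 0.001]
ft_force: [-0.6, 0.7, -0.8]
grip_width: 28.9
finger_force: 39.6
```

To row units: 2 mm is 0.032.

shift_gripper:
  deltas: "0,0,0.032,0,0,0 | 0,0,0.032,0,0,0 | 0,0,0,0,0,0"

```text
time_s: 9.05
tool_pos: [538.0, 183.5, 27.2]
eef_rot: [0.001, 1.0, 0.0, 0.0]
ft_force: [0.2, 0.3, 1.9]
grip_width: 28.9
finger_force: 39.8
```

shift_gripper:
  deltas: "0,0,0,0,0,0 | 0,0,0,0,0,0 | 0,0,0,0,0,0 | 0,0,0,0,0,0"
  jaw: 60

```text
time_s: 9.55
tool_pos: [537.5, 183.4, 26.9]
eef_rot: [0.001, 1.0, 0.0, -0.0]
ft_force: [0.2, -0.8, 0.0]
grip_width: 59.7
finger_force: 0.0
```

shift_gripper:
  deltas: "0,0,-0.16,0,0,0 | 0,0,-0.48,0,0,0 | 0,0,-0.64,0,0,0 | 0,0,-0.64,0,0,0 | 0,0,0,0,0,0"

```text
time_s: 10.18
tool_pos: [541.0, 184.2, 151.9]
eef_rot: [0.001, 1.0, 0.001, 0.005]
ft_force: [1.4, 0.2, 0.0]
grip_width: 60.0
finger_force: 0.0
```

shift_gripper:
  deltas: "0.64,0,0,0,0,0 | 0.64,0,0,0,0,0 | 0.48,0,0,0,0,0 | 0,0,0,0,0,0 | 0,0,0.64,0,0,0 | 0,0,0.64,0,0,0 | 0,0,0.32,0,0,0 | 0,0,0.16,0,0,0 | 0,0,0,0,0,0"
  jaw: 0

```text
time_s: 11.3
tool_pos: [427.7, 183.6, 36.5]
eef_rot: [0.002, 1.0, -0.0, -0.0]
ft_force: [0.6, -1.4, -0.6]
grip_width: 0.1
finger_force: 0.0
```

Run:
```python
from h import *
t,d=shot('top','t2');a,d=shot('side','s2')
f=lambda i,u,v:cv2.resize(i[v:v+130,u:u+100],(390,507),interpolation=cv2.INTER_CUBIC)
cv2.imwrite('pics/m2.png',np.hstack([f(t,210,170),f(a,260,120)]))
```

```text
(no output)
```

View pics/m2.png

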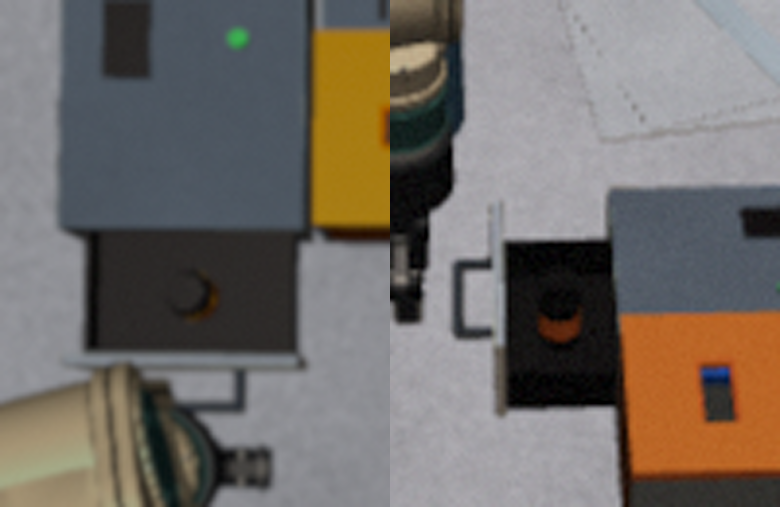

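The vial stands upright in the drawer at crop (560,310) in the side view, and the closed fingers are in front of the handle. Next comes the push.

To row units: -10 mm is -0.16, -7 mm is -0.112.

shift_gripper:
  deltas: "-0.16,0,0,0,0,0 | -0.16,0,0,0,0,0 | -0.096,0,0,0,0,0 | -0.096,0,0,0,0,0 | -0.096,0,0,0,0,0 | -0.112,0,0,0,0,0 | -0.112,0,0,0,0,0 | -0.112,0,0,0,0,0 | -0.112,0,0,0,0,0 | -0.112,0,0,0,0,0 | -0.112,0,0,0,0,0 | -0.112,0,0,0,0,0 | -0.112,0,0,0,0,0"

```text
time_s: 13.02
tool_pos: [522.0, 183.4, 36.9]
eef_rot: [0.001, 1.0, -0.0, -0.0]
ft_force: [-1.5, 1.2, -0.5]
grip_width: 0.2
finger_force: 0.9
```

shift_gripper:
  deltas: "-0.064,0,0,0,0,0 | -0.048,0,0,0,0,0 | 0,0,0,0,0,0"

```text
time_s: 13.4
tool_pos: [529.3, 183.2, 37.0]
eef_rot: [0.002, 1.0, -0.0, 0.001]
ft_force: [-0.3, 0.6, -0.3]
grip_width: 0.2
finger_force: 0.1
```

shift_gripper:
  deltas: "-0.048,0,0,0,0,0 | -0.032,0,0,0,0,0 | 0,0,0,0,0,0"

```text
time_s: 13.78
tool_pos: [532.3, 183.2, 36.8]
eef_rot: [0.001, 1.0, -0.0, -0.001]
ft_force: [-4.9, -0.0, 3.7]
grip_width: 0.2
finger_force: 2.5
```

To row units: -3 mm is -0.048.

shift_gripper:
  deltas: "-0.048,0,0,0,0,0 | 0,0,0,0,0,0 | 0,0,0,0,0,0"

```text
time_s: 14.15
tool_pos: [532.4, 183.2, 36.2]
eef_rot: [0.001, 1.0, -0.0, -0.004]
ft_force: [-9.5, -0.6, 7.4]
grip_width: 0.1
finger_force: 5.0
```

shift_gripper:
  deltas: "-0.048,0,0,0,0,0 | 0,0,0,0,0,0 | 0,0,0,0,0,0"

```text
time_s: 14.52
tool_pos: [532.4, 183.1, 35.7]
eef_rot: [0.001, 1.0, -0.0, -0.007]
ft_force: [-15.5, -0.1, 9.9]
grip_width: -0.1
finger_force: 7.7
```

Run:
```python
from h import *
a,d=shot('side','s3');t,e=shot('top','t3')
cv2.imwrite('pics/m3.png',cv2.resize(a[140:240,240:400],None,fx=5,fy=5,interpolation=cv2.INTER_CUBIC))
```

```text
(no output)
```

View pics/m3.png

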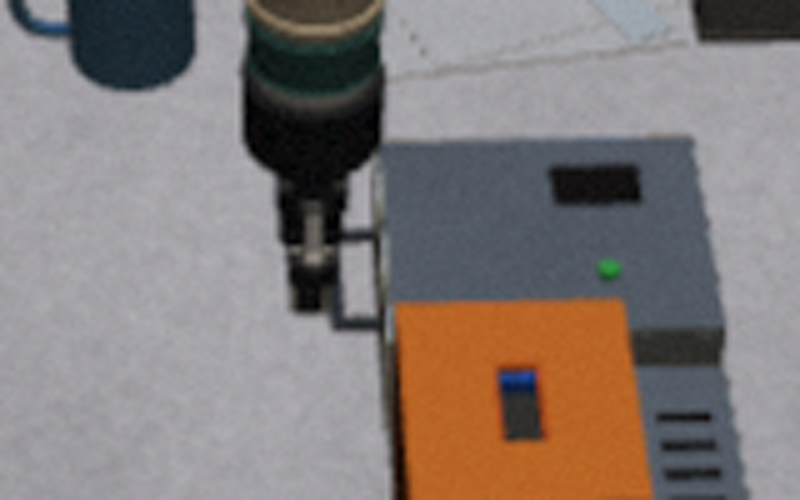

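The drawer face is flush with the bay at crop (383,230), and the fingers stopped hard at x=532 with 15 N, so the drawer is shut. Now I move to the tower.

To row units: -50 mm is -0.8, -40 mm is -0.64.

shift_gripper:
  deltas: "0.24,0,0,0,0,0 | 0.48,0,0,0,0,0 | 0.64,0,0,0,0,0 | 0,0,-0.64,0,0,0 | 0,0,-0.8,0,0,0 | 0,-0.64,-0.8,0,0,0 | 0,-0.8,0,0,0,0 | 0,-0.8,0,0,0,0 | 0,-0.8,0,0,0,0 | 0,-0.8,0,0,0,0 | 0,-0.64,0,0,0,0 | -0.096,-0.48,0,0,0,0 | 0,0,0,0,0,0"
  jaw: 85

```text
time_s: 16.25
tool_pos: [461.3, -128.0, 176.4]
eef_rot: [0.003, 1.0, -0.001, 0.002]
ft_force: [-0.1, 0.1, -0.3]
grip_width: 84.8
finger_force: 0.0
```

shift_gripper:
  deltas: "0,0,0,0,0,0.0428 | 0,0,0,0,0,0.0428 | 0,0,0,0,0,0.0428 | 0,0,0,0,0,0.0428 | 0,0,0,0,0,0.0428 | 0,0,0,0,0,0.0428 | 0,0,0,0,0,0.0428 | 0,0,0,0,0,0.0428 | 0,0,0,0,0,0 | 0,0,0,0,0,0"

```text
time_s: 17.5
tool_pos: [459.9, -125.0, 175.8]
eef_rot: [0.632, 0.775, 0.0, 0.0]
ft_force: [-0.5, 0.6, -0.6]
grip_width: 84.9
finger_force: 0.0
```

Run:
```python
from h import *
from scipy.spatial.transform import Rotation as R
s=ctrl.get_state();M=R.from_quat(s['eef_rot']).as_matrix();print(M.round(3))
print(M.T@(np.array([461.8,-129.5,86])-s['tool_pos']))
```

```text
[[-0.202  0.979  0.001]
 [ 0.979  0.202 -0.   ]
 [-0.     0.001 -1.   ]]
[-4.73273856  0.94739036 89.83868941]
```

To row units: 30 mm is 0.48, 20 mm is 0.32.

shift_gripper:
  deltas: "-0.08,0.016,0.48,0,0,0 | 0,0,0.48,0,0,0 | 0,0,0.32,0,0,0 | 0,0,0.16,0,0,0 | 0,0,0,0,0,0 | 0,0,0,0,0,0"

```text
time_s: 18.25
tool_pos: [462.5, -130.5, 86.6]
eef_rot: [0.633, 0.774, 0.0, 0.001]
ft_force: [0.8, -0.2, -0.2]
grip_width: 84.4
finger_force: 0.0
```

shift_gripper:
  deltas: "0,0,0,0,0,0 | 0,0,0,0,0,0 | 0,0,0,0,0,0 | 0,0,0,0,0,0 | 0,0,0,0,0,0 | 0,0,0,0,0,0 | 0,0,0,0,0,0 | 0,0,0,0,0,0"
  jaw: 8
  grip_force: 60

```text
time_s: 19.25
tool_pos: [461.9, -130.3, 86.0]
eef_rot: [0.633, 0.774, 0.0, 0.0]
ft_force: [-0.8, 1.0, 3.3]
grip_width: 17.4
finger_force: 59.0
```

To row units: -40 mm is -0.64, 35 mm is 0.56, 0.066 rad / 4 = 0.0165.

shift_gripper:
  deltas: "0,0,-0.24,0,0,0 | 0,0,-0.48,0,0,0 | 0,0,-0.64,0,0,0 | 0,0,-0.64,0,0,0 | 0,0,-0.4,0,0,0.0163 | 0,0,0,0,0,0.0163 | 0,0,0,0,0,0.0165 | 0.32,0.32,0,0,0,0 | 0.56,0.64,0,0,0,0 | 0.56,0.64,0,0,0,0 | 0.56,0.64,0,0,0,0 | 0.4,0.384,0,0,0,0 | 0.144,0.16,0,0,0,0 | 0,0,0,0,0,0 | 0,0,0,0,0,0 | 0,0,0,0,0,0"

```text
time_s: 21.25
tool_pos: [634.2, 28.6, 235.9]
eef_rot: [0.706, 0.708, -0.0, -0.0]
ft_force: [0.1, -0.8, -1.7]
grip_width: 17.2
finger_force: 59.0
```

Create m.py:
```python
from h import *
from scipy.spatial.transform import Rotation as R
import sys
k=sys.argv[1]
s=ctrl.get_state();print(s['tool_pos'],R.from_quat(s['eef_rot']).as_matrix().round(3).tolist(),s['grip_width'],s['finger_force'])
a,d=shot('side','s'+k);t,e=shot('top','t'+k)
f=lambda i,u,v:cv2.resize(i[v:v+130,u:u+90],(400,578),interpolation=cv2.INTER_CUBIC)
cv2.imwrite(f'pics/m{k}.png',np.hstack([f(t,280,120),f(a,300,140)]))
```

```bash
python3 m.py 4
```

```text
[634.18587846  28.60184308 235.91292581] [[-0.003, 1.0, -0.0], [1.0, 0.003, -0.0], [-0.0, -0.0, -1.0]] 17.23862436236252 59.03265058994293
```

View pics/m4.png

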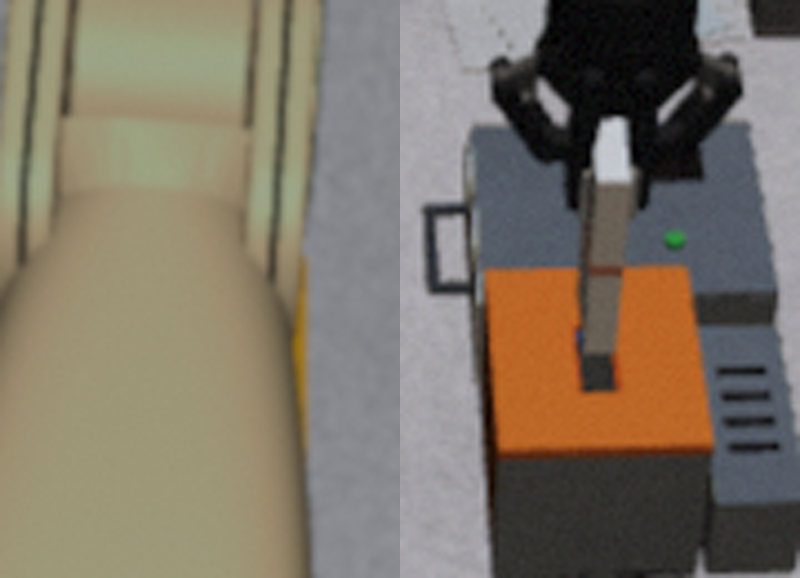

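Run:
```python
from h import *
P=pts('side',np.load('pics/s4.npy'));I=cv2.imread('pics/s4.png')
p=P[140:270,300:390].reshape(-1,3);c=I[140:270,300:390].reshape(-1,3).astype(int)
for zl,zh in((155,175),(175,195),(195,215),(155,215)):
    q=p[(p[:,2]>zl)&(p[:,2]<zh)&(abs(p[:,0]-634)<25)&(abs(p[:,1]-28)<40)]
    r=cv2.minAreaRect(q[:,:2].astype(np.float32));print(zl,len(q),np.percentile(q,[3,97],axis=0).round(1)[:,:2].tolist(),r)
q=p[(p[:,2]>265)&(p[:,2]<290)&(abs(p[:,1]-28)<35)&(c.min(1)>120)]
if len(q)>5: print('top',len(q),cv2.minAreaRect(q[:,:2].astype(np.float32)),np.median(q[:,2]))
# slot from original pictures
for n in('side','top'):
    i=cv2.imread(f'pics/{n}0.png').astype(int); u0,u1,v0,v1={'top':(300,340,190,215),'side':(325,362,205,236)}[n]
    w=i[v0:v1,u0:u1]; m=(w[...,2]<110)
    vv,uu=np.nonzero(m); W=np.array([world(n,0,u+u0,v+v0,120) for u,v in zip(uu,vv)])
    print(n,len(uu),W.mean(0),cv2.minAreaRect(W[:,:2].astype(np.float32)))
cv2.imwrite('pics/c5.png',cv2.resize(I[205:240,325:362],None,fx=16,fy=16,interpolation=cv2.INTER_CUBIC))
```

```text
155 51 [[622.9, 1.5], [641.0, 32.4]] ((632.0051879882812, 15.966057777404785), (18.247838973999023, 34.79157257080078), 0.4322092831134796)
175 60 [[622.9, 1.4], [639.6, 47.1]] ((631.439697265625, 26.873580932617188), (55.471073150634766, 17.1972599029541), 89.5533676147461)
195 57 [[622.8, 1.0], [640.6, 48.8]] ((629.9908447265625, 27.75309181213379), (17.302885055541992, 57.468605041503906), 5.453855037689209)
155 168 [[622.9, 0.6], [640.7, 46.9]] ((631.7988891601562, 27.30755043029785), (18.525861740112305, 57.4943962097168), 0.37685656547546387)
top 100 ((636.6455688476562, 27.76824951171875), (52.993186950683594, 30.146955490112305), 60.080223083496094) 280.3065534388173
side 103 [634.41953939  26.63471756 120.        ] ((634.4639892578125, 26.844223022460938), (18.711116790771484, 45.515262603759766), 0.5144106149673462)
top 171 [636.08602431  30.83039911 120.        ] ((636.0526733398438, 30.674030303955078), (16.84145164489746, 50.04733657836914), 0.5615891814231873)
```

View pics/c5.png

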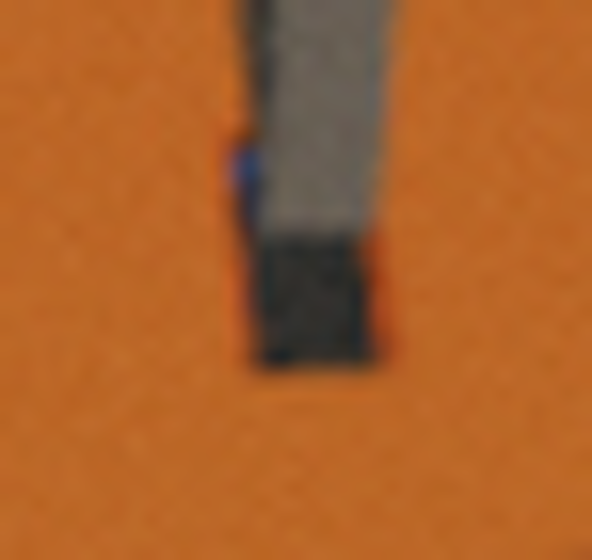

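The crop shows the tower foot above the slot, with the slot's front corners at crop (250,365) and (378,365) and the tower's face bottom spanning x 262–362 at row 235. I need about +2.5 mm in X, then I'll lower to just above the mouth and re-measure.

To row units: 10 mm is 0.16, 2.5 mm is 0.04.

shift_gripper:
  deltas: "0.008,0.04,0.16,0,0,0 | 0,0,0.16,0,0,0 | 0,0,0.064,0,0,0 | 0,0,0,0,0,0 | 0,0,0,0,0,0"

```text
time_s: 21.98
tool_pos: [637.7, 30.1, 211.9]
eef_rot: [0.706, 0.709, 0.0, 0.0]
ft_force: [-0.8, -0.0, -0.9]
grip_width: 17.6
finger_force: 59.1
```

Run:
```python
from h import *
S=[];I=0
for k in range(4):
    i,d=camrig.read_camera('side');I=I+i.astype(float)/4;P=pts('side',d)
    p=P[140:270,300:390].reshape(-1,3)
    q=p[(p[:,2]>140)&(p[:,2]<195)&(abs(p[:,0]-634)<25)&(abs(p[:,1]-28)<40)]
    f=q[q[:,1]<8]; S.append([*np.percentile(f[:,0],[2,98]),f[:,1].mean(),np.polyfit(f[:,2],f[:,1],1)[0],len(f)])
print(np.mean(S,0).round(2)); s=ctrl.get_state();print(s['tool_pos'])
cv2.imwrite('pics/c6.png',cv2.resize(I[205:240,325:362].astype(np.uint8),None,fx=16,fy=16,interpolation=cv2.INTER_CUBIC))
```

```text
[6.2708e+02 6.4447e+02 5.9100e+00 1.0000e-02 8.9250e+01]
[637.79832019  30.10242171 212.15585505]
```

View pics/c6.png

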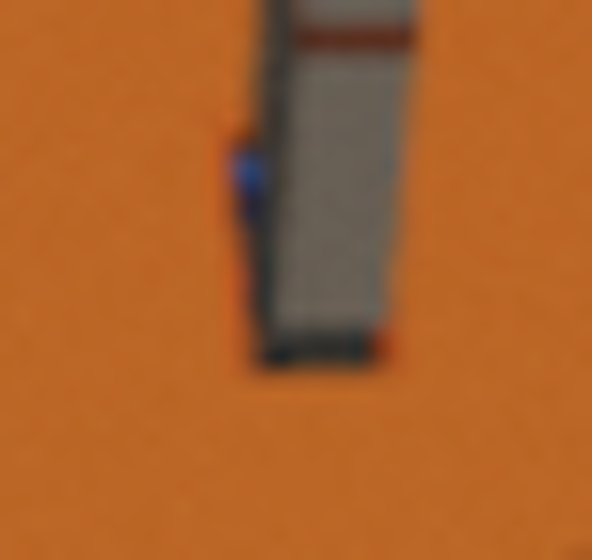

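Run:
```python
from h import *
f=lambda a,b,z:world('side',0,325+(a+.5)/16-.5,205+(b+.5)/16-.5,z).round(1)
print('foot',f(275,330,126),f(387,330,126))
print('dark',f(252,365,120),f(378,365,120),'cham',f(242,372,120),f(392,372,120),'far L',f(228,140,120))
```

```text
foot [627.7   5.3 126. ] [645.2   4.8 126. ]
dark [624.2   3.5 120. ] [644.    2.9 120. ] cham [622.5   2.  120. ] [646.1   1.4 120. ] far L [624.   52.2 120. ]
```

To row units: 3 mm is 0.048, -2 mm is -0.032.

shift_gripper:
  deltas: "0.0064,-0.032,0,0,0,0 | 0,0,0.048,0,0,0 | 0,0,0.048,0,0,0 | 0,0,0,0,0,0"

```text
time_s: 22.68
tool_pos: [635.2, 30.5, 205.1]
eef_rot: [0.706, 0.709, -0.0, -0.0]
ft_force: [0.2, 0.1, -1.8]
grip_width: 17.3
finger_force: 59.1
```

shift_gripper:
  deltas: "0,0,0.048,0,0,0 | 0,0,0,0,0,0"

```text
time_s: 22.92
tool_pos: [635.3, 30.5, 202.4]
eef_rot: [0.706, 0.709, -0.0, -0.0]
ft_force: [0.2, -0.4, -1.4]
grip_width: 17.5
finger_force: 59.1
```

shift_gripper:
  deltas: "0,0,0.048,0,0,0 | 0,0,0,0,0,0"

```text
time_s: 23.18
tool_pos: [635.3, 30.5, 199.4]
eef_rot: [0.706, 0.709, -0.0, -0.0]
ft_force: [-0.4, -0.4, -1.9]
grip_width: 17.5
finger_force: 59.1
```

shift_gripper:
  deltas: "0,0,0.048,0,0,0 | 0,0,0,0,0,0"

```text
time_s: 23.42
tool_pos: [635.3, 30.5, 196.4]
eef_rot: [0.706, 0.709, -0.0, -0.0]
ft_force: [0.5, 1.0, -1.7]
grip_width: 17.0
finger_force: 59.1
```

To row units: 5 mm is 0.08.

shift_gripper:
  deltas: "0,0,0.08,0,0,0 | 0,0,0.08,0,0,0 | 0,0,0.08,0,0,0 | 0,0,0,0,0,0"

```text
time_s: 23.92
tool_pos: [635.2, 30.5, 181.0]
eef_rot: [0.706, 0.709, -0.0, -0.0]
ft_force: [-0.2, -0.1, -1.6]
grip_width: 17.4
finger_force: 59.0
```

shift_gripper:
  deltas: "0,0,0.08,0,0,0 | 0,0,0.08,0,0,0 | 0,0,0.08,0,0,0 | 0,0,0.08,0,0,0 | 0,0,0,0,0,0"

```text
time_s: 24.55
tool_pos: [635.2, 30.5, 161.1]
eef_rot: [0.706, 0.709, -0.0, -0.0]
ft_force: [-0.4, -0.7, -1.7]
grip_width: 17.3
finger_force: 59.0
```

shift_gripper:
  deltas: "0,0,0.08,0,0,0 | 0,0,0.08,0,0,0 | 0,0,0.08,0,0,0 | 0,0,0.08,0,0,0 | 0,0,0,0,0,0 | 0,0,0,0,0,0 | 0,0,0,0,0,0"

```text
time_s: 25.42
tool_pos: [635.7, 30.5, 142.0]
eef_rot: [0.706, 0.709, 0.0, 0.0]
ft_force: [0.4, 0.3, -1.5]
grip_width: 17.1
finger_force: 59.0
```

```bash
python3 m.py 7
```

```text
[635.73097371  30.4521945  142.00281337] [[-0.004, 1.0, 0.0], [1.0, 0.004, -0.0], [-0.0, 0.0, -1.0]] 17.13725037321084 59.001086354255676
```

View pics/m7.png

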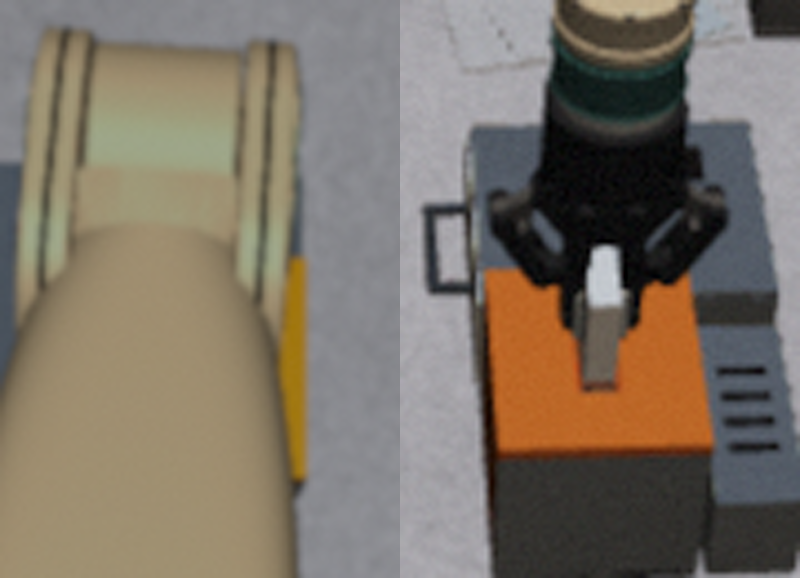

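The side view shows the tower upright in the slot with its copper band at the cover, crop (600,385). The drawer is still shut and the grip is 59 N, so I'm handing in.

```bash
python3 -c "
from cell import ctrl, camrig
print(ctrl.hand_in())"
```

```text
the job is handed in; nothing more can be done
None
```

The job is handed in, verdict not shown: the vial is in the shut drawer, and the tower is held upright in the slot at its copper band with a 59 N grip.

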